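# Hang the casting pan on its tipping stand and tip it out into the catch tray

## Task

Set the white catch tray on the bench in front of the green tipping stand, under where the pan will pour. Carry the steel pan with its two medallions level to the stand, hang it by both knuckles on the two pins with its open end towards the tray, tip it about the pins to 45 degrees (never beyond 60) and hold it there for a second so that both medallions slide into the tray, then bring it back level on its rest and let go. Leave everything else on the bench where it is.

Things in the scene. Friction and masses are not known exactly. Their poses are not given: they have to be found in the camera images.
- stand: Fixed green tipping stand. Origin on the bench (z=0) straight below the middle of the pin axis; +x to its back, -x is the pour side, y along the pins. Two cheeks (8 mm thick, 122 mm high) from x=-14 to +66 mm, inner faces at y=+75 and -75 mm. An 8 mm thick base plate lies from x=+21 to +66 mm between them; in front of it the bench between the cheeks is free. Red line on each cheek: 45 degree slope.
- stand_pins (a point): Middle of the pin axis, 100 mm above the bench; axes as stand. From each cheek a level steel pin of 8 mm diameter runs inwards to y=+45 and -45 mm on this axis.
- stand_rest (a point): Centre of the top of the stand's rest post (12 mm in x, 60 mm wide in y): at x=+58 mm in the stand's frame, 79.5 mm above the bench. The back of the level pan's underside lies on it.
- pan: Loose steel pan, 100 mm (x) by 80 mm (y), floor 3 mm thick, side and back walls 3 mm thick, 30 mm high; no wall at the -x end (the open, pouring end). Origin at the centre of its underside, z up. About 0.3 kg. Hung, its origin is at x=+20 mm in the stand's frame, 79.5 mm above the bench, x axes parallel. It turns freely about the pins; tipping means raising the +x end so that the open end drops.
- pan_grip (a point): Centre of the pan's fixed blue handle bar, at (0, 0, 66 mm) in the pan's frame; axes as pan. The bar is 10 mm thick in x, 12 mm high and 104 mm long in y, on two thin uprights at y=+48 and -48 mm; rigid with the pan.
- pan_knuckles (a point): Where the pin axis lies in the hung pan: (-20, 0, 20.5 mm) in its frame; axes as pan. On each side of the pan a knuckle plate (y from 44 to 52 and -44 to -52 mm) has a slot open below: 10.5 mm wide, centred at x=-20 mm, its top 24.5 mm above the underside, the mouth flared to 20 mm at 2 mm above the underside. The slot tops sit on the pins.
- pan_lip (a point): Middle of the lower edge of the pan's open end: (-50, 0, 0 mm) in the pan's frame.
- medal_1: Brass medallion, disc 30 mm diameter, 6 mm thick, about 40 g, lying loose in the pan; origin at the centre of its underside. It begins to slide at a slope of about 27 to 35 degrees and then leaves over the open end.
- medal_2: Copper medallion of the same size, also lying in the pan.
- tray: Loose white plastic catch tray, open box 120 mm (x) by 110 mm (y), 30 mm high, walls and floor 5 mm thick, about 0.14 kg; origin at the centre of its underside; its two ends are alike. The medallions drop close in front of the pins (x=-5 to -50 mm in the stand's frame); a tray centred at x=-50 mm, y=0 there catches them, clear of the tipping pan; its edge then lies under the pins, so it goes in from the front.
- jar: Bystander: closed glass jar, 60 mm diameter, 85 mm high; origin at the centre of its underside.
- wax_block: Bystander: green block 62 x 62 x 26 mm with two round recesses; origin at the centre of its underside.
- mandrel: Bystander: tapered steel ring mandrel, 127 mm tall on a 64 mm foot; origin under its centre.
- file_1: Bystander: needle file 150 mm long, orange handle, lying on the bench, 9 mm high; its x axis runs along it, origin at mid-length on the bench.
- file_2: Bystander: needle file 150 mm long, wooden handle, like file_1.
Things that resemble listed ones, but are neither listed nor needed, are in the scene too. What is shaped like the pan but red is not meant.

How it is judged:
By the outcome, as a careful person would: the job done as asked, in the order asked, and still so for the second after the job is handed in, with the robot touching nothing.
It also fails if it takes over 64 s, if anything falls off the work surface, if the arm or the gripper's body presses on something with over 40 N, if the wrist force passes 120 N, or if a joint passes its speed limit or range.

## Robot

A 6-joint arm with a two-finger parallel gripper is mounted at the origin on the work surface. World frame = base frame: x ahead of the robot, y to its left, z up, the work surface at z = 0. Lengths are in m, angles in rad, forces in N, time in s.
With the tool pointing down it reaches from about 0.275 to 0.775 m from the base axis. Payload 14.6 kg.
Tool frame: the origin (TCP) lies at the very end of the fingers, on their centre line; the grasp point (between the pads) lies 19 mm behind it; y points along the fingers, x is the direction in which the jaws open and shut, and the axes are right-handed (so a half turn about y gives the same grasp; the last joint's range is limited). The gripper opens to 85 mm and grips with 20 to 120 N. Pads are 22 mm wide; open, the fingers measure 114 mm over their backs; the gripper's body (76 mm by 85 mm) begins 54 mm behind the grasp point. The pads swing forward as they close: fully open they stand 13 mm farther back than shut.
Start: joints at [1.104, 0.263, -0.048, 1.259, 0, 1.415], TCP at [0.161, 0.5, 0.231] pointing down, gripper open.
Joint ranges: [-2.65, 2.65], [-0.89, 1.7], [-1.18, 1.37], [-2.13, 2.11], [-1.35, 1.29], [-3.14, 3.14]. Speed limits (rad/s): [1.89, 1.89, 2.57, 2.79, 3.14, 3.14].

## Interface

Orientations are given as a rotation vector (axis times angle).
In Python, from plant import manip gives the robot as it stands. The module is installed in compiled form; this text tells all that it offers.
- The arm moves only by the tool jog_arm, never from a script. Its argument "increments" is a list of rows, each a list of 3 entries, a list of its own where there are three numbers: the finger opening in m, from 0 to 0.0854, then the shift along the tool's x, y, z in m, then the turn about the tool's y in degrees. A call has 1 to 10 rows; each row shifts and turns the commanded pose from where the row before left it, along the tool's axes as they then stand; what a row does not reach is not made up. A row lasts 1/12 s, in which the tool goes at most 41.7 mm and 7.16 degrees, less where a joint would pass 70% of its speed; a pose out of reach is approached as far as the arm can. A call is refused whole if a number of a shift passes 0.0417 or a number of a turn 7.16, either way. A call with a gripper value outside its range is refused whole. The fingers move at their own pace and stop on an object; "newtons" is the grip in N (left out, the last holds). Time passes only in rows, so rows that do not move let the fingers close. It gives the time, the measured TCP pose, the force and the opening at its end, in the units of the state.
- manip.get_obs(): the state, without advancing time (a new reading comes with each control period).
- manip.capture(name): name is "side" or "top"; returns (picture, depth): 400x640x3 uint8, red, green, blue; 400x640 float32, m along the optical axis (not along the pixel's ray), 0 where there is no reading.
- manip.calibration(name): a dict with "K" (3x3 intrinsics, pixels), "dist_coeffs" ([k1, k2, p1, p2, k3] as OpenCV has them; the pictures are not rectified), "extrinsics" (4x4, takes a point from camera to world coordinates). Camera axes: x right, y down, z forward; pixel columns grow to the right and rows downward; lengths in m; the calibration is good to about 2 mm. A picture is of the moment at which its call begins. calibration takes no time and is no camera call.
- manip.job_done(): hands the job in, once; it reports no verdict.
The state is a dict: "time_s": time; "joint_pos": joint angles; "qd": joint speeds; "effort": joint torques, N m; "tcp_pos": TCP position; "orientation": TCP orientation; "wrist_force": force on the tool from outside, world axes, zero at the start; "torque": the same for the moment, N m; "gripper_width": finger opening in m.
Only numpy, scipy, OpenCV 4.12 (cv2) and the standard library are available. Lean on these libraries where they do the work, as an engineer would, in place of code of your own. Each camera call takes 0.05 s, during which the arm holds its last target. There are 200 camera calls.

## Working session

There is one attempt and no reset: what is moved stays moved. The work goes in short steps, Python scripts to look and compute and a tool call to move; the robot and the scene stay as the last step left them, time stands still between calls to the robot, and variables do not carry over. Pictures are saved under pics/ and viewed, about 8 in all and at most 12, crops included, and the job is handed in when it is done.

Besides the shell and the picture viewer there is one more tool, called after "Emit:" by a JSON object that holds its "api" and its "payload". jog_arm: Moves the arm, as the interface text tells. Its arguments: {"type":"object","properties":{"increments":{"type":"array"},"newtons":{"type":"number"}},"required":["increments"]}

```bash
mkdir -p pics; cat > h.py <<'E'
import numpy as np, cv2
from plant import manip
from scipy.spatial.transform import Rotation as R
def shot(n):
    rgb,d=manip.capture(n); np.savez('%s.npz'%n,rgb=rgb,d=d); return rgb,d
def cloud(n,d):
    c=manip.calibration(n);K=np.array(c['K'],float);D=np.array(c['dist_coeffs'],float);T=np.array(c['extrinsics'])
    v,u=np.mgrid[0:400,0:640]
    p=cv2.undistortPoints(np.stack([u,v],-1).reshape(-1,1,2).astype(float),K,D).reshape(400,640,2)
    P=np.dstack([p*d[...,None],d])
    return P@T[:3,:3].T+T[:3,3]
def tool():
    o=manip.get_obs(); return np.array(o['tcp_pos']),R.from_rotvec(o['orientation']).as_matrix(),o
def save(n,img,s=1.25):
    cv2.imwrite('pics/'+n,cv2.resize(img[...,::-1],None,fx=s,fy=s,interpolation=cv2.INTER_CUBIC))
E
python3 - <<'E'
from h import *
for n in('top','side'):
    rgb,d=shot(n); save(n+'0.png',rgb)
    c=manip.calibration(n); print(n,np.round(c['K'],1).tolist(),np.round(c['dist_coeffs'],3),np.round(c['extrinsics'],3).tolist())
p,M,o=tool(); print(p,M.round(3),o)
E
```

```text
top [[370.3, 0.0, 315.3], [0.0, 370.3, 190.0], [0.0, 0.0, 1.0]] [0.019 0.    0.    0.    0.   ] [[0.016, -0.995, 0.099, 0.403], [-1.0, -0.016, -0.006, -0.077], [0.008, -0.099, -0.995, 1.361], [0.0, 0.0, 0.0, 1.0]]
side [[386.9, 0.0, 318.9], [0.0, 386.9, 198.4], [0.0, 0.0, 1.0]] [-0.037  0.     0.     0.     0.   ] [[0.747, -0.417, 0.518, -0.151], [-0.665, -0.45, 0.596, -0.836], [-0.015, -0.79, -0.613, 0.892], [0.0, 0.0, 0.0, 1.0]]
[0.1609557  0.4994723  0.23085658] [[ 0.307 -0.    -0.952]
 [ 0.952 -0.001  0.307]
 [-0.001 -1.     0.   ]] {'time_s': 0.1, 'joint_pos': array([ 1.10367695e+00,  2.63503476e-01, -4.88785736e-02,  1.25936919e+00,
        2.82194067e-05,  1.41550552e+00]), 'qd': array([ 0.00021806, -0.00125929,  0.00237423, -0.00055837, -0.00041342,
        0.00076365]), 'effort': array([ 2.88232215e-03, -6.38573027e+01,  3.85067475e+01,  9.97059426e-03,
       -1.21703256e-04,  1.46038957e-05]), 'tcp_pos': array([0.1609557 , 0.4994723 , 0.23085658]), 'orientation': array([-1.34115515, -0.97583268,  0.97726324]), 'wrist_force': array([-0.17939255, -0.04714938, -0.5291524 ]), 'torque': array([-0.01088517,  0.00431028,  0.00856756]), 'gripper_width': 0.08580136557650449}
```

View pics/top0.png

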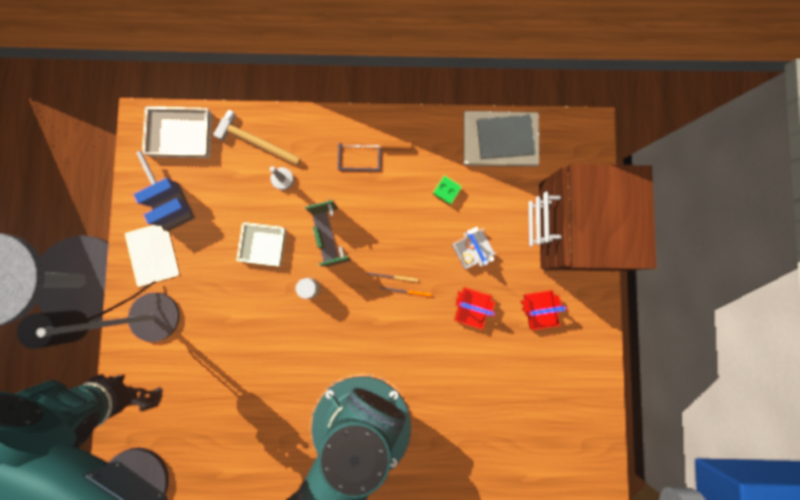

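View pics/side0.png

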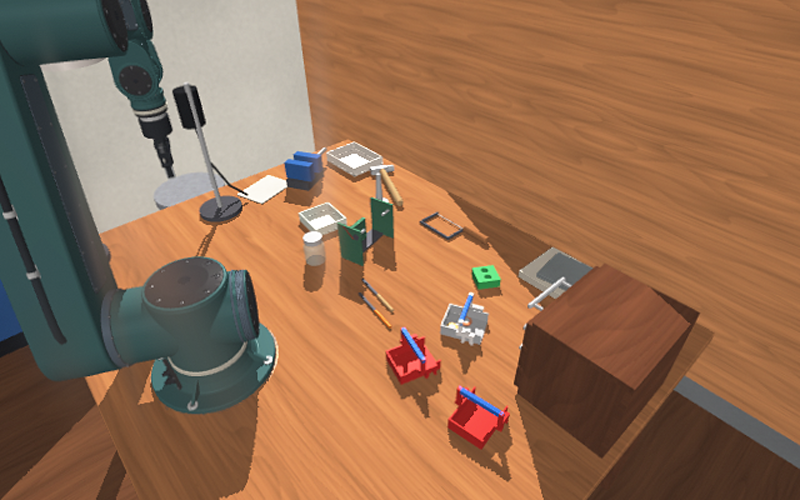

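```bash
python3 - <<'E'
from h import *
t=np.load('top.npz');s=np.load('side.npz')
def crop(r,x0,x1,y0,y1): return cv2.resize(r[y0:y1,x0:x1],(400,300),interpolation=cv2.INTER_CUBIC)
a=t['rgb'];b=s['rgb']
im=np.vstack([np.hstack([crop(a,180,300,145,235),crop(a,350,430,160,220)]),np.hstack([crop(b,230,340,150,232),crop(b,330,410,230,290)])])
save('crop1.png',im,1)
for n,z in(('top',t),('side',s)):
    P=cloud(n,z['d']); hsv=cv2.cvtColor(z['rgb'],cv2.COLOR_RGB2HSV); H,S,V=cv2.split(hsv); X,Y,Z=P[...,0],P[...,1],P[...,2]
    ok=(z['d']>0)&(X>.2)&(X<.8)&(abs(Y)<.55)
    for nm,m in(('blue',(H>108)&(H<130)&(S>120)&(Z>.04)&(Y>-.35)&(Y<.0)&(X>.4)),('dkgreen',(H>50)&(H<95)&(S>60)&(Z>.02)&(Y>-.2)&(Y<.2)),('white',(S<60)&(V>120)&(Z<.06)&(Z>.003)&(Y>0)&(Y<.35))):
        m=(m&ok).astype(np.uint8); k,l,st,c=cv2.connectedComponentsWithStats(m)
        for i in range(1,k):
            if st[i,4]>25:
                q=P[l==i]; q2=q[q[:,2]>np.percentile(q[:,2],95)-.008][:,:2]
                print(n,nm,st[i].tolist(),'mean',q.mean(0).round(3),'z95',np.percentile(q[:,2],95).round(3),'minarea top',cv2.minAreaRect(q2.astype(np.float32)))
E
```

```text
top blue [376, 188, 12, 21, 54] mean [ 0.51  -0.316  0.071] z95 0.074 minarea top ((0.5083452463150024, -0.31761395931243896), (0.07785036414861679, 0.00883555505424738), 28.928665161132812)
top dkgreen [252, 182, 5, 15, 31] mean [0.53  0.129 0.08 ] z95 0.083 minarea top ((0.5302428603172302, 0.12850384414196014), (0.05077097564935684, 0.006808849982917309), 14.804335594177246)
top dkgreen [260, 206, 17, 5, 30] mean [0.464 0.075 0.121] z95 0.125 minarea top ((0.4653347432613373, 0.07323218137025833), (0.006913367193192244, 0.05544598400592804), 16.783645629882812)
top white [217, 134, 17, 17, 167] mean [0.704 0.246 0.02 ] z95 0.032 minarea top ((0.7061299085617065, 0.2430119663476944), (0.011459682136774063, 0.03137151151895523), 51.2633171081543)
top white [194, 179, 34, 34, 646] mean [0.514 0.296 0.01 ] z95 0.03 minarea top ((0.5106932520866394, 0.29629117250442505), (0.11559826135635376, 0.11063012480735779), 84.2574462890625)
side dkgreen [297, 158, 18, 28, 356] mean [0.611 0.116 0.073] z95 0.121 minarea top ((0.6117607355117798, 0.11721296608448029), (0.012277483008801937, 0.071
[... 275 characters left out ...]
243 0.037] z95 0.057 minarea top ((0.7009586095809937, 0.2393103390932083), (0.009358062408864498, 0.013562542386353016), 79.52726745605469)
side white [240, 162, 37, 26, 419] mean [0.513 0.29  0.015] z95 0.03 minarea top ((0.5104169249534607, 0.29412245750427246), (0.1219741553068161, 0.11084992438554764), 83.70621490478516)
side white [293, 184, 4, 14, 44] mean [0.561 0.124 0.007] z95 0.01 minarea top ((0.5592301487922668, 0.1225399449467659), (0.08619125187397003, 0.01196750346571207), 51.03062057495117)
side white [245, 204, 11, 8, 70] mean [0.369 0.134 0.022] z95 0.038 minarea top ((0.3724743127822876, 0.1289438009262085), (0.008237666450440884, 0.021925359964370728), 49.37875747680664)
```

View pics/crop1.png

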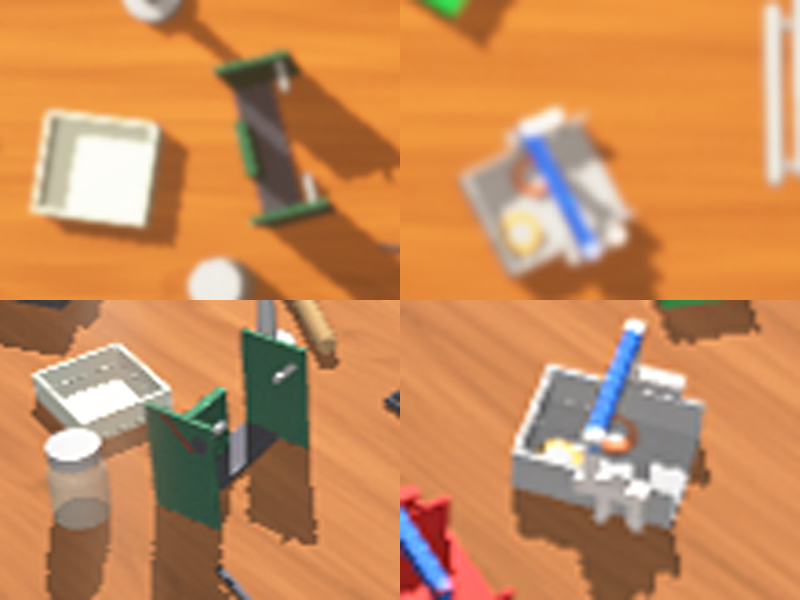

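```bash
python3 - <<'E'
from h import *
c0=np.array([.542,.072]);a=np.radians(104.8);ex=np.array([np.cos(a),np.sin(a)]);ey=np.array([-ex[1],ex[0]])
for n in('top','side'):
    z=np.load(n+'.npz');P=cloud(n,z['d']);ok=z['d']>0
    L=np.dstack([(P[...,:2]-c0)@ex,(P[...,:2]-c0)@ey,P[...,2]])
    reg=ok&(abs(L[...,0]-.02)<.08)&(abs(L[...,1])<.11)
    t=L[reg&(L[...,2]>.113)&(L[...,2]<.13)]
    for s in(1,-1):
        q=t[t[:,1]*s>.05]
        print(n,'cheek',s,len(q),'x',q[:,0].min().round(4),q[:,0].max().round(4),'y',q[:,1].min().round(4),q[:,1].max().round(4),'med',np.median(q,0).round(4),'slope',np.polyfit(q[:,0],q[:,1],1).round(3))
        p=L[reg&(abs(L[...,1]-s*.058)<.011)&(L[...,2]>.085)&(L[...,2]<.112)]; print('  pin',len(p),np.median(p,0).round(4) if len(p) else '', p[:,0].min() if len(p) else '',p[:,0].max() if len(p) else '')
    p=L[reg&(abs(L[...,1])<.04)&(L[...,2]>.06)]; print('  post',len(p),p.mean(0).round(4) if len(p) else '')
    # pan
    hsv=cv2.cvtColor(z['rgb'],cv2.COLOR_RGB2HSV);H,S,V=cv2.split(hsv);X,Y,Z=P[...,0],P[...,1],P[...,2]
    r=ok&(X>.42)&(X<.6)&(Y<-.22)&(Y>-.42)
    m=r&(H>105)&(H<132)&(S>80)&(Z>.03);q=P[m];
    if len(q)>10:
        e=cv2.fitLine(q[:,:2].astype(np.float32),cv2.DIST_L2,0,.01,.01).ravel();tt=(q[:,:2]-e[2:])@e[:2]
        print(n,'bar',len(q),'ang',np.degrees(np.arctan2(e[1],e[0])),'z',np.median(q[:,2]),'ends',tt.min(),tt.max(),'mid',e[2:]+e[:2]*(tt.min()+tt.max())/2, 'mean',q.mean(0))
    q=P[r&(Z>.012)&(Z<.04)&(S<80)][:,:2].astype(np.float32); print(n,'pan',len(q),cv2.minAreaRect(q))
    for nm,m in (('jar',ok&(Z>.06)&(Z<.1)&(X>.33)&(X<.48)&(Y>.08)&(Y<.25)),('file',ok&(X>.36)&(X<.5)&(Y>-.12)&(Y<.06)&(S>0)&(Z>.004)&(Z<.02))):
        q=P[m]; print(n,nm,len(q),q.mean(0).round(3) if len(q) else '',q.min(0).round(3) if len(q) else '',q.max(0).round(3) if len(q) else '')
E
```

```text
top cheek 1 63 x -0.0136 0.0661 y 0.0694 0.0786 med [0.0293 0.0736 0.1208] slope [0.017 0.073]
  pin 15 [-1.000e-04  5.650e-02  1.026e-01] -0.0033508785442459333 0.004171961057822727
top cheek -1 63 x -0.0106 0.0669 y -0.0879 -0.08 med [ 0.0285 -0.0833  0.121 ] slope [ 0.013 -0.084]
  pin 14 [ 0.0014 -0.0594  0.1023] -0.0017956629286158983 0.0052588938350502335
  post 68 [ 0.0585 -0.0043  0.0774]
top bar 76 ang 28.022882 z 0.07029715565860728 ends -0.04266156747132487 0.04014018096523774 mid [ 0.50883161 -0.31725986] mean [ 0.50994449 -0.31666755  0.06969984]
top pan 133 ((0.5028244256973267, -0.31226179003715515), (0.10599084943532944, 0.09347443282604218), 34.57110595703125)
top jar 216 [0.389 0.152 0.082] [0.361 0.086 0.06 ] [0.459 0.181 0.095]
top file 164 [ 0.42  -0.056  0.006] [ 0.362 -0.12   0.004] [0.499 0.059 0.014]
side cheek 1 62 x -0.0142 0.0661 y 0.0735 0.0853 med [0.025  0.0791 0.1196] slope [0.005 0.079]
  pin 5 [-0.0004  0.051   0.1015] -0.0017559203005395783 0.004490660366923707
side cheek -1 49 x -0.01 0.0651 y -0.0857 -0.073 med [ 0.0245 -0.0781  0.1201] slope [ 0.023 -0.079]
  pin 11 [ 0.0017 -0.0569  0.1022] -0.0033905869663694702 0.005235008634856301
  post 66 [ 0.0575 -0.0038  0.0742]
side bar 71 ang 25.92861 z 0.07084226732534105 ends -0.04039465942478297 0.044366821281662555 mid [ 0.50759428 -0.3187502 ] mean [ 0.50580813 -0.3196186   0.06994651]
side pan 376 ((0.5061656832695007, -0.3179972469806671), (0.10977489501237869, 0.10026013851165771), 27.44205665588379)
side jar 250 [0.403 0.132 0.08 ] [0.358 0.08  0.06 ] [0.458 0.178 0.1  ]
side file 97 [ 0.419 -0.052  0.007] [ 0.377 -0.119  0.004] [0.474 0.058 0.02 ]
```

Emit:
{"api": "jog_arm", "payload": {"increments": [[0.06,[-0.0127,0,-0.036],0],[0.06,[-0.0127,0,-0.036],0],[0.06,[-0.0127,0,-0.036],0],[0.06,[-0.0127,0,-0.036],0],[0.06,[-0.0127,0,-0.036],0],[0.06,[-0.0127,0,-0.036],0],[0.06,[-0.0127,0,-0.036],0],[0.06,[-0.0127,0,-0.036],0],[0.06,[-0.0127,0,-0.036],0],[0.06,[-0.0127,0,-0.036],0]], "newtons": 60}}

```text
time_s: 0.93
tcp_pos: [0.4659, 0.2668, 0.2311]
orientation: [-1.341, -0.976, 0.977]
wrist_force: [-0.4, 1.2, -0.1]
gripper_width: 0.0602
```

Emit:
{"api": "jog_arm", "payload": {"increments": [[0.05,[-0.008,0,-0.024],0],[0.05,[-0.0087,0,-0.0233],0],[0.05,[0,0.02,0],-6],[0.05,[0,0.03,0],-6],[0.05,[0,0,0],0],[0.05,[0,0,0],0]]}}

```text
time_s: 1.43
tcp_pos: [0.5037, 0.2377, 0.1807]
orientation: [-1.256, -1.129, 1.133]
wrist_force: [0.9, -0.2, 0.8]
gripper_width: 0.0504
```

```bash
cat > goal.py <<'E'
import sys; from h import *
# remaining: x y z(tcp) yaw -> shift in tool axes, turn
g=[float(v) for v in sys.argv[1:5]]
p,M,o=tool(); psi=np.degrees(np.arctan2(M[1,0],M[0,0]))
print('t',round(o['time_s'],2),'p',p.round(4),'psi',psi.round(2),'w',round(o['gripper_width'],4),'F',np.round(o['wrist_force'],1),'j',np.round(o['joint_pos'],2))
print('shift',(M.T@(np.array(g[:3])-p)).round(4),'turn',round(psi-g[3],2), 'tilt',M[:,1].round(3))
E
python3 goal.py .5045 .2378 .011 84
```

```text
t 1.43 p [0.5037 0.2377 0.1807] psi 83.95 w 0.0504 F [ 0.9 -0.2  0.8] j [ 0.29  0.34 -0.08  1.16 -0.    0.4 ]
shift [ 0.0004  0.1697 -0.0012] turn -0.05 tilt [-0.003 -0.001 -1.   ]
```

Emit:
{"api": "jog_arm", "payload": {"increments": [[0.05,[0,0.035,-0.001],0],[0.05,[0,0.04,0],0],[0.05,[0,0.04,0],0],[0.05,[0,0.03,0],0],[0.05,[0,0.015,0],0],[0.05,[0,0.0095,0],0],[0.0,[0,0,0],0],[0.0,[0,0,0],0],[0.0,[0,0,0],0],[0.0,[0,0,0],0]]}}

```text
time_s: 2.27
tcp_pos: [0.5067, 0.2383, 0.0135]
orientation: [-1.257, -1.136, 1.131]
wrist_force: [-6.2, 0.3, 15.5]
gripper_width: 0.0032
```

Emit:
{"api": "jog_arm", "payload": {"increments": [[0.0,[0,0,0],0],[0.0,[0,0,0],0],[0.0,[0,0,0],0]]}}

```text
time_s: 2.52
tcp_pos: [0.5068, 0.2383, 0.0136]
orientation: [-1.257, -1.136, 1.131]
wrist_force: [-1.1, 0.7, 9.7]
gripper_width: 0.0032
```

```bash
python3 - <<'E'
from h import *
rgb,d=shot('side')
a=rgb[110:230,200:360]; 
t,dt=shot('top'); b=t[130:250,140:300]
save('grip1.png',np.hstack([cv2.resize(a,(400,300),interpolation=cv2.INTER_CUBIC),cv2.resize(b,(400,300),interpolation=cv2.INTER_CUBIC)]),1)
E
```

```text
(no output)
```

View pics/grip1.png

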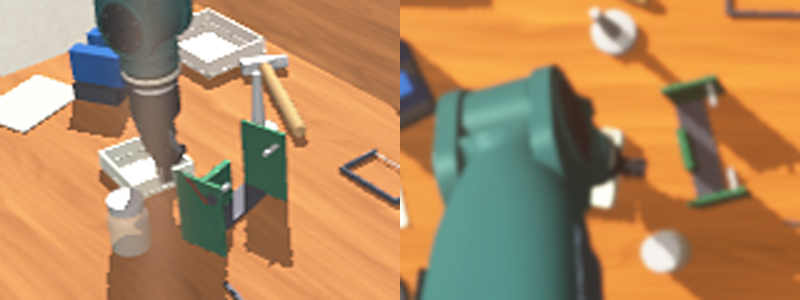

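Emit:
{"api": "jog_arm", "payload": {"increments": [[0.0,[0,-0.01,0],0],[0.0,[0,-0.02,0],0],[0.0,[0,-0.03,0],0],[0.0,[0,0,0],0],[0.0,[0,0,0],0],[0.0,[0,0,0],0]]}}

```text
time_s: 3.12
tcp_pos: [0.5057, 0.2378, 0.0722]
orientation: [-1.256, -1.134, 1.133]
wrist_force: [-0.1, -0.5, -1.5]
gripper_width: 0.0031
```

```bash
python3 - <<'E'
from h import *
rgb,d=shot('side');P=cloud('side',d);H,S,V=cv2.split(cv2.cvtColor(rgb,cv2.COLOR_RGB2HSV))
m=(d>0)&(S<60)&(V>120)&(P[...,2]>.003)&(P[...,2]<.12)&(P[...,1]>.2)&(P[...,1]<.37)&(P[...,0]>.42)&(P[...,0]<.6)
q=P[m];print(len(q),np.percentile(q,[2,25,50,75,98],axis=0).round(3)); q=q[q[:,2]>np.percentile(q[:,2],98)-.012]; print(cv2.minAreaRect(q[:,:2].astype(np.float32)))
c=np.linalg.lstsq(np.c_[q[:,:2],np.ones(len(q))],q[:,2],rcond=None)[0]; print('plane',c)
E
python3 goal.py .5 .2 .1 105.6
```

```text
513 [[0.452 0.228 0.059]
 [0.471 0.238 0.063]
 [0.496 0.293 0.07 ]
 [0.521 0.338 0.081]
 [0.555 0.354 0.095]]
((0.5068861246109009, 0.2888704240322113), (0.13241320848464966, 0.10692781955003738), 86.15852355957031)
plane [-0.00120356 -0.02942685  0.09695489]
t 3.17 p [0.5053 0.2377 0.0716] psi 84.13 w 0.0038 F [ 0.1 -0.1 -1.7] j [ 0.29  0.42 -0.27  0.88 -0.    0.4 ]
shift [-0.0381 -0.0284  0.0014] turn -21.47 tilt [-0. -0. -1.]
```

Emit:
{"api": "jog_arm", "payload": {"increments": [[0.0,[0,-0.025,0],0],[0.0,[0,-0.04,0],0],[0.0,[0,-0.035,0],0],[0.0,[-0.016,-0.015,-0.006],0],[0.0,[-0.032,0,-0.012],0],[0.0,[-0.032,0,-0.012],0],[0.0,[-0.032,0,-0.012],0],[0.0,[-0.032,0,-0.012],0],[0.0,[-0.032,0,-0.012],0],[0.0,[-0.032,0,-0.012],0]]}}

```text
time_s: 4.0
tcp_pos: [0.5617, 0.0213, 0.186]
orientation: [-1.255, -1.132, 1.134]
wrist_force: [0.3, 0.8, -1.3]
gripper_width: 0.0035
```

Emit:
{"api": "jog_arm", "payload": {"increments": [[0.0,[-0.032,0,-0.012],0],[0.0,[-0.032,0,-0.012],0],[0.0,[-0.032,0,-0.012],0],[0.0,[-0.032,0,-0.012],0],[0.0,[-0.016,0,-0.006],-4.5],[0.0,[0,0,0],-6],[0.0,[0,0,0],-6],[0.0,[0,0,0],-5],[0.0,[0,0,0],0],[0.0,[0,0,0],0]]}}

```text
time_s: 4.83
tcp_pos: [0.6007, -0.1257, 0.186]
orientation: [-1.068, -1.405, 1.405]
wrist_force: [-0.3, -0.1, -1.5]
gripper_width: 0.0032
```

```bash
python3 goal.py .5995 -.1266 .018 105.6
```

```text
t 4.83 p [ 0.6007 -0.1257  0.186 ] psi 105.47 w 0.0032 F [-0.3 -0.1 -1.5] j [-0.34  0.43  0.09  1.23 -0.   -0.61]
shift [-0.0007  0.168   0.0012] turn -0.13 tilt [-0.001  0.    -1.   ]
```

Emit:
{"api": "jog_arm", "payload": {"increments": [[0.0,[0,0.03,0.001],0],[0.0,[0,0.04,0],0],[0.0,[0,0.04,0],0],[0.0,[0,0.034,0],0],[0.0,[0,0.02,0],0],[0.0,[0,0,0],0],[0.0,[0,0,0],0]]}}

```text
time_s: 5.42
tcp_pos: [0.5995, -0.1258, 0.0224]
orientation: [-1.067, -1.405, 1.406]
wrist_force: [1.7, 0.7, -1.4]
gripper_width: 0.0034
```

```bash
cat > tray.py <<'E'
from h import *
c0=np.array([.5437,.0733]);a=np.radians(105.6);ex=np.array([np.cos(a),np.sin(a)]);ey=np.array([-ex[1],ex[0]])
for n in('top','side'):
    rgb,d=shot(n);P=cloud(n,d);H,S,V=cv2.split(cv2.cvtColor(rgb,cv2.COLOR_RGB2HSV))
    L=np.dstack([(P[...,:2]-c0)@ex,(P[...,:2]-c0)@ey,P[...,2]])
    m=(d>0)&(S<60)&(V>110)&(L[...,2]>.018)&(L[...,2]<.06)&(abs(L[...,1])<.07)&(L[...,0]>-.24)&(L[...,0]<.015)
    q=L[m]
    if len(q)>20: print(n,len(q),'z',np.percentile(q[:,2],[5,50,95]).round(3),'rect in stand frame',cv2.minAreaRect(q[:,:2].astype(np.float32)),q.min(0).round(3),q.max(0).round(3))
E
python3 tray.py; python3 goal.py .5726 -.0303 .0135 105.6
```

```text
side 360 z [0.019 0.032 0.043] rect in stand frame ((-0.15161903202533722, 0.00395527109503746), (0.11441176384687424, 0.13064762949943542), 87.79544830322266) [-0.217 -0.055  0.018] [-0.088  0.062  0.06 ]
t 5.52 p [ 0.601  -0.1263  0.0244] psi 105.57 w 0.0037 F [ 1.1 -0.3 -0.3] j [-0.34  0.54 -0.19  0.84  0.   -0.61]
shift [0.1001 0.0108 0.0016] turn -0.03 tilt [ 0.002 -0.001 -1.   ]
```

Emit:
{"api": "jog_arm", "payload": {"increments": [[0.0,[0.01,0,-0.001],0],[0.0,[0.02,0,-0.001],0],[0.0,[0.025,0,0],0],[0.0,[0.025,0,0],0],[0.0,[0.015,0.0,0],0],[0.0,[0.005,0.003,0],0],[0.0,[0,0.005,0],0],[0.0,[0,0,0],0],[0.02,[0,0,0],0],[0.04,[0,0,0],0]]}}

```text
time_s: 6.35
tcp_pos: [0.5754, -0.0301, 0.0148]
orientation: [-1.068, -1.407, 1.407]
wrist_force: [-0.0, 0.2, 0.3]
gripper_width: 0.0265
```

```bash
python3 tray.py; python3 goal.py .5726 -.0303 .0135 105.6
```

```text
side 243 z [0.019 0.026 0.041] rect in stand frame ((-0.05990191549062729, 0.0012008361518383026), (0.14421766996383667, 0.114972785115242), 0.34163084626197815) [-0.132 -0.056  0.018] [0.013 0.059 0.059]
t 6.45 p [ 0.5754 -0.0299  0.0149] psi 105.58 w 0.0398 F [-0.6 -1.2 -0.7] j [-0.19  0.5  -0.31  0.77 -0.   -0.47]
shift [0.0004 0.0014 0.0028] turn -0.02 tilt [ 0. -0. -1.]
```

Emit:
{"api": "jog_arm", "payload": {"increments": [[0.04,[0,-0.03,0],0],[0.05,[0,-0.04,0],0],[0.05,[-0.0324,-0.04,0.0178],0],[0.05,[-0.0324,-0.01,0.0178],0],[0.05,[-0.0324,0,0.0178],0],[0.05,[-0.0324,0,0.0178],0],[0.05,[-0.0324,0,0.0178],0],[0.05,[-0.0324,0,0.0178],0],[0.05,[-0.0324,0,0.0178],-5.9],[0.05,[-0.0324,0,0.0178],-6.0]]}}

```text
time_s: 7.28
tcp_pos: [0.5123, -0.3115, 0.1257]
orientation: [-0.94, -1.556, 1.556]
wrist_force: [0.7, 0.1, -0.1]
gripper_width: 0.05
```

Emit:
{"api": "jog_arm", "payload": {"increments": [[0.05,[0,0,0],0],[0.05,[0,0,0],0]]}}

```text
time_s: 7.45
tcp_pos: [0.5128, -0.3116, 0.1252]
orientation: [-0.944, -1.551, 1.552]
wrist_force: [0.2, -0.1, -0.4]
gripper_width: 0.0503
```

```bash
python3 tray.py; python3 goal.py .508 -.318 .048 117.5
```

```text
top 152 z [0.02  0.029 0.033] rect in stand frame ((-0.05091192200779915, -0.0022795163094997406), (0.10974249988794327, 0.11908319592475891), 89.43233489990234) [-0.111 -0.057  0.018] [0.009 0.052 0.037]
side 277 z [0.019 0.026 0.031] rect in stand frame ((-0.05042334273457527, 0.0011355765163898468), (0.12408566474914551, 0.11639340966939926), 0.482082724571228) [-0.113 -0.057  0.018] [0.011 0.059 0.035]
t 7.55 p [ 0.5133 -0.3093  0.1254] psi 117.44 w 0.0502 F [-0.7 -0.3 -0.4] j [-0.68  0.44 -0.07  1.06  0.   -1.16]
shift [-0.0053  0.0773  0.0087] turn -0.06 tilt [-0.  0. -1.]
```

Emit:
{"api": "jog_arm", "payload": {"increments": [[0.05,[-0.0053,0,0.0087],0],[0.05,[0,0.025,0],0],[0.05,[0,0.03,0],0],[0.05,[0,0.0143,0],0],[0.05,[0,0.008,0],0],[0.03,[0,0,0],0],[0.02,[0,0,0],0],[0.01,[0,0,0],0],[0.0,[0,0,0],0],[0.0,[0,0,0],0]], "newtons": 60}}

```text
time_s: 8.38
tcp_pos: [0.5087, -0.3184, 0.0492]
orientation: [-0.944, -1.554, 1.554]
wrist_force: [-1.4, 2.4, 7.4]
gripper_width: 0.0083
```

Emit:
{"api": "jog_arm", "payload": {"increments": [[0.0,[0,0,0],0],[0.0,[0,0,0],0],[0.0,[0,0,0],0]], "newtons": 100}}

```text
time_s: 8.63
tcp_pos: [0.5088, -0.3184, 0.0493]
orientation: [-0.944, -1.554, 1.554]
wrist_force: [-0.8, 3.2, 8.1]
gripper_width: 0.0079
```

```bash
python3 goal.py .508 -.318 .168 117.5; python3 - <<'E'
from h import *
rgb,d=shot('side'); t,_=shot('top')
f=lambda a:cv2.resize(a,(400,300),interpolation=cv2.INTER_CUBIC)
save('grip2.png',np.hstack([f(rgb[210:300,310:430]),f(t[140:230,330:450])]),1)
E
```

```text
t 8.63 p [ 0.5088 -0.3184  0.0493] psi 117.54 w 0.0079 F [-0.8  3.2  8.1] j [-0.7   0.5  -0.2   0.88  0.   -1.18]
shift [ 0.0005 -0.1187  0.0004] turn 0.04 tilt [ 0.002 -0.001 -1.   ]
```

View pics/grip2.png

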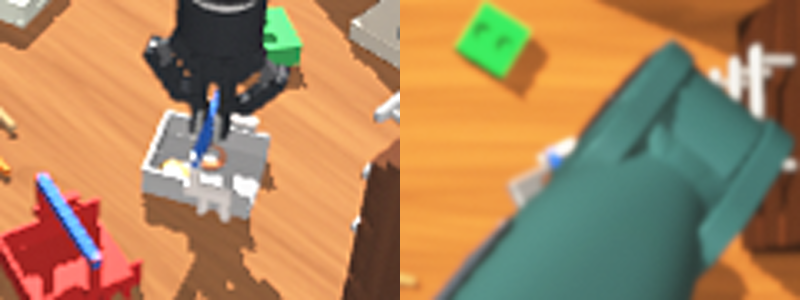

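Emit:
{"api": "jog_arm", "payload": {"increments": [[0.0,[0,-0.006,0],0],[0.0,[0,-0.014,0],0],[0.0,[0,-0.022,0],0],[0.0,[0,-0.03,0],0],[0.0,[0,-0.03,0],0],[0.0,[0,-0.022,0],0],[0.0,[0,-0.012,0],0],[0.0,[0.0068,0,-0.0042],0],[0.0,[0.0136,0,-0.0084],0],[0.0,[0.0204,0,-0.0126],0]]}}

```text
time_s: 9.57
tcp_pos: [0.5111, -0.2696, 0.1828]
orientation: [-0.942, -1.552, 1.552]
wrist_force: [-0.3, 0.6, -3.7]
gripper_width: 0.0079
```

Emit:
{"api": "jog_arm", "payload": {"increments": [[0.0,[0.0256,0,-0.0157],0],[0.0,[0.0256,0,-0.0157],0],[0.0,[0.0256,0,-0.0157],0],[0.0,[0.0256,0,-0.0157],0],[0.0,[0.0256,0,-0.0157],0],[0.0,[0.0256,0,-0.0157],0],[0.0,[0.0256,0,-0.0157],0],[0.0,[0.0256,0,-0.0157],0],[0.0,[0.0256,0,-0.0157],0],[0.0,[0.0256,0,-0.0157],0]]}}

```text
time_s: 10.4
tcp_pos: [0.5309, 0.032, 0.1828]
orientation: [-0.94, -1.553, 1.554]
wrist_force: [1.8, 0.3, -3.6]
gripper_width: 0.0081
```

Emit:
{"api": "jog_arm", "payload": {"increments": [[0.0,[0.0239,0,-0.0147],0],[0.0,[0.017,0,-0.0105],0],[0.0,[0.0102,0,-0.0063],0],[0.0,[0.0034,0,-0.0021],0],[0.0,[0,0,0],2.5],[0.0,[0,0,0],3.5],[0.0,[0,0,0],3.5],[0.0,[0,0,0],2.4],[0.0,[0,0,0],0],[0.0,[0,0,0],0]]}}

```text
time_s: 11.23
tcp_pos: [0.5367, 0.0926, 0.1837]
orientation: [-1.067, -1.407, 1.408]
wrist_force: [0.3, 0.0, -2.6]
gripper_width: 0.0081
```

```bash
python3 goal.py .5383 .0926 .1288 105.6; cat > pan.py <<'E'
from h import *
c0=np.array([.5437,.0733]);a=np.radians(105.6);ex=np.array([np.cos(a),np.sin(a)]);ey=np.array([-ex[1],ex[0]])
p,M,o=tool();print('tcp in stand',((p[:2]-c0)@ex).round(4),((p[:2]-c0)@ey).round(4),p[2].round(4))
ims=[]
for n in('top','side'):
    rgb,d=shot(n);P=cloud(n,d);H,S,V=cv2.split(cv2.cvtColor(rgb,cv2.COLOR_RGB2HSV))
    L=np.dstack([(P[...,:2]-c0)@ex,(P[...,:2]-c0)@ey,P[...,2]])
    reg=(d>0)&(abs(L[...,0])<.12)&(abs(L[...,1])<.12)
    m=reg&(H>105)&(H<132)&(S>80)&(L[...,2]>.1); q=L[m]
    if len(q)>10:
        e=cv2.fitLine(q[:,:2].astype(np.float32),cv2.DIST_L2,0,.01,.01).ravel()
        print(n,'bar',len(q),'mean',q.mean(0).round(4),'y',q[:,1].min().round(4),q[:,1].max().round(4),'z',np.percentile(q[:,2],95).round(4),'ang from y deg',np.degrees(np.arctan(-e[0]/e[1])).round(1),'slope z/y',np.polyfit(q[:,1],q[:,2],1).round(3)[0])
    for s in(1,-1):
        q=L[reg&(S<90)&(V>100)&(abs(L[...,1]-s*.048)<.012)&(L[...,2]<.17)&(L[...,2]>.06)&(abs(L[...,0])<.1)]
        if len(q)>3: print(n,'side stuff y',s,len(q),np.percentile(q,[3,50,97],axis=0).round(3).tolist())
    ims.append(rgb)
E
python3 pan.py; python3 - <<'E'
from h import *
a=np.load('side.npz')['rgb'];b=np.load('top.npz')['rgb']
f=lambda a:cv2.resize(a,(400,300),interpolation=cv2.INTER_CUBIC)
save('hang1.png',np.hstack([f(a[135:225,240:360]),f(b[145:220,210:310])]),1)
E
```

```text
t 11.23 p [0.5367 0.0926 0.1837] psi 105.68 w 0.0081 F [ 0.3  0.  -2.6] j [ 0.02  0.32 -0.1   1.15 -0.   -0.25]
shift [-0.0004  0.0549 -0.0016] turn 0.08 tilt [-0.001 -0.    -1.   ]
tcp in stand 0.0205 0.0016 0.1837
top bar 29 mean [0.0084 0.0523 0.328 ] y 0.0275 0.0848 z 0.5862 ang from y deg 43.3 slope z/y 8.75
top side stuff y 1 63 [[-0.027, 0.037, 0.1], [-0.0, 0.045, 0.163], [0.016, 0.056, 0.17]]
top side stuff y -1 32 [[-0.025, -0.052, 0.134], [-0.013, -0.039, 0.161], [-0.004, -0.036, 0.168]]
side bar 55 mean [0.0154 0.0197 0.21  ] y -0.0402 0.055 z 0.2706 ang from y deg -1.8 slope z/y -0.202
side side stuff y 1 176 [[-0.027, 0.04, 0.133], [0.008, 0.045, 0.151], [0.065, 0.056, 0.169]]
side side stuff y -1 63 [[-0.027, -0.051, 0.098], [0.001, -0.038, 0.162], [0.039, -0.036, 0.169]]
```

View pics/hang1.png

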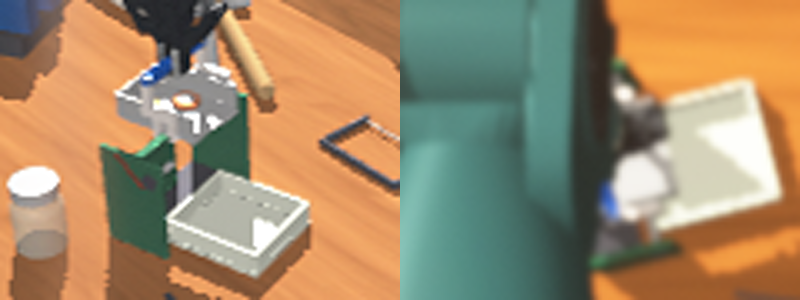

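```bash
python3 - <<'E'
from h import *
c0=np.array([.5437,.0733]);a=np.radians(105.6);ex=np.array([np.cos(a),np.sin(a)]);ey=np.array([-ex[1],ex[0]])
z=np.load('side.npz');P=cloud('side',z['d'])
L=np.dstack([(P[...,:2]-c0)@ex,(P[...,:2]-c0)@ey,P[...,2]]);S=cv2.cvtColor(z['rgb'],cv2.COLOR_RGB2HSV)[...,1]
reg=(z['d']>0)&(abs(L[...,0])<.1)&(abs(L[...,1])<.06)&(S<90)
q=L[reg&(L[...,2]>.125)&(L[...,2]<.172)]
# +y outer face profile
for y0,y1,nm in((.036,.0425,'wall+'),(.0425,.06,'knuckle+'),(-.06,-.0425,'knuckle-'),(-.0425,-.035,'wall-')):
    w=q[(q[:,1]>y0)&(q[:,1]<y1)]; print(nm,len(w),'x',np.percentile(w[:,0],[2,50,98]).round(4),'y',np.percentile(w[:,1],[2,50,98]).round(4),'z',np.percentile(w[:,2],[2,98]).round(4), 'slope',np.polyfit(w[:,0],w[:,1],1).round(3)[0] if len(w)>5 else '')
f=q[(abs(q[:,1])<.034)&(q[:,2]<.145)]; c=np.linalg.lstsq(np.c_[f[:,:2],np.ones(len(f))],f[:,2],rcond=None)[0]; print('floor',len(f),c.round(4),f.min(0).round(4),f.max(0).round(4))
b=q[(abs(q[:,1])<.034)&(q[:,0]>.055)];print('back',len(b),np.percentile(b,[2,50,98],axis=0).round(4).tolist(), np.polyfit(b[:,1],b[:,0],1).round(3) if len(b)>5 else '')
E
```

```text
wall+ 47 x [-0.027   0.039   0.0704] y [0.037  0.0411 0.0424] z [0.1336 0.1639] slope 0.005
knuckle+ 128 x [-0.0283  0.0078  0.0655] y [0.0428 0.0491 0.0581] z [0.1373 0.1703] slope -0.064
knuckle- 17 x [-0.013   0.0055  0.0284] y [-0.0494 -0.0444 -0.0427] z [0.1579 0.1708] slope 0.048
wall- 66 x [-0.0278  0.0056  0.0487] y [-0.0419 -0.0368 -0.0351] z [0.1347 0.17  ] slope 0.005
floor 185 [ 0.0186 -0.0191  0.1375] [-0.0309 -0.0339  0.133 ] [0.0687 0.0308 0.1448]
back 47 [[0.0566, -0.0321, 0.1343], [0.0675, 0.0048, 0.1484], [0.0715, 0.0303, 0.164]] [0.128 0.066]
```

Emit:
{"api": "jog_arm", "payload": {"increments": [[0.0,[-0.0005,0.006,-0.0012],0],[0.0,[0,0.01,0],0],[0.0,[0,0.01,0],0],[0.0,[0,0.005,0],0],[0.0,[0,0.004,0],0],[0.0,[0,0.004,0],0],[0.0,[0,0.004,0],0],[0.0,[0,0,0],0]]}}

```text
time_s: 12.0
tcp_pos: [0.5382, 0.093, 0.1405]
orientation: [-1.067, -1.407, 1.408]
wrist_force: [-0.2, -0.9, -2.7]
gripper_width: 0.0073
```

```bash
python3 pan.py|head -1; python3 goal.py .5383 .0926 .1288 105.6
```

```text
tcp in stand 0.0204 -0.0 0.1405
t 12.1 p [0.5385 0.093  0.1412] psi 105.64 w 0.0081 F [-0.1  0.5 -3. ] j [ 0.02  0.34 -0.18  1.05  0.   -0.25]
shift [-0.0003  0.0124  0.0003] turn 0.04 tilt [ 0.  0. -1.]
```

Emit:
{"api": "jog_arm", "payload": {"increments": [[0.0,[0,0.003,0],0],[0.0,[0,0.003,0],0],[0.0,[0,0.003,0],0],[0.0,[0,0.0015,0],0],[0.0,[0,0.001,0],0],[0.0,[0,0,0],0]]}}

```text
time_s: 12.6
tcp_pos: [0.5383, 0.093, 0.1293]
orientation: [-1.067, -1.407, 1.407]
wrist_force: [0.7, 0.1, -3.7]
gripper_width: 0.008
```

Emit:
{"api": "jog_arm", "payload": {"increments": [[0.0,[0,0.001,0],0],[0.0,[0,0,0],0]]}}

```text
time_s: 12.77
tcp_pos: [0.5385, 0.093, 0.1288]
orientation: [-1.068, -1.408, 1.407]
wrist_force: [-0.2, -0.2, -1.4]
gripper_width: 0.0079
```

Emit:
{"api": "jog_arm", "payload": {"increments": [[0.0,[0,0.001,0],0],[0.0,[0,0,0],0]]}}

```text
time_s: 12.93
tcp_pos: [0.5387, 0.0929, 0.1287]
orientation: [-1.069, -1.408, 1.407]
wrist_force: [-4.8, -0.3, 12.6]
gripper_width: 0.0079
```

Emit:
{"api": "jog_arm", "payload": {"increments": [[0.01,[0,-0.0008,0],0],[0.015,[0,0,0],0],[0.02,[0,0,0],0],[0.026,[0,0,0],0],[0.03,[0,0,0],0],[0.03,[0,0,0],0],[0.03,[0,0,0],0],[0.03,[0,0,0],0]]}}

```text
time_s: 13.6
tcp_pos: [0.5384, 0.093, 0.1283]
orientation: [-1.067, -1.407, 1.407]
wrist_force: [0.6, 0.0, -0.2]
gripper_width: 0.0298
```

```bash
python3 pan.py|head -1; python3 goal.py .5383 .0926 .1288 105.6; python3 - <<'E'
from h import *
a=np.load('side.npz')['rgb']
save('hang2.png',cv2.resize(a[135:225,240:360],(600,450),interpolation=cv2.INTER_CUBIC),1)
E
```

```text
tcp in stand 0.0204 -0.0002 0.1283
t 13.7 p [0.5384 0.093  0.1283] psi 105.63 w 0.0298 F [-0.4 -1.1  0.2] j [ 0.02  0.35 -0.21  1.01 -0.   -0.25]
shift [-0.0003 -0.0005  0.0002] turn 0.03 tilt [-0. -0. -1.]
```

View pics/hang2.png

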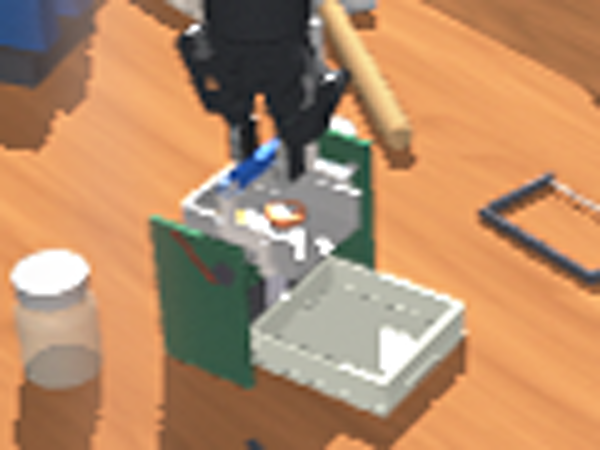

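Emit:
{"api": "jog_arm", "payload": {"increments": [[0.03,[-0.004,0,0],0],[0.03,[-0.004,0,0],0],[0.03,[-0.002,0,0],0],[0.03,[-0.002,0,0],0],[0.03,[-0.003,0,0],0],[0.03,[-0.003,0,0],0],[0.03,[-0.003,0,0],0],[0.03,[-0.003,0,0],0],[0.03,[-0.003,0,0],0],[0.03,[-0.003,0,0],0]]}}

```text
time_s: 14.53
tcp_pos: [0.5466, 0.0637, 0.1283]
orientation: [-1.068, -1.407, 1.407]
wrist_force: [-0.4, 1.5, 1.1]
gripper_width: 0.0298
```

Emit:
{"api": "jog_arm", "payload": {"increments": [[0.03,[-0.003,0,0],0],[0.03,[-0.003,0,0],0],[0.03,[-0.003,0,0],0],[0.03,[-0.002,0,0],0],[0.03,[0,0,0],0]]}}

```text
time_s: 14.95
tcp_pos: [0.5495, 0.053, 0.1282]
orientation: [-1.068, -1.407, 1.407]
wrist_force: [0.1, 1.6, -0.2]
gripper_width: 0.0302
```

```bash
cat > tilt.py <<'E'
from h import *
c0=np.array([.5437,.0733]);a=np.radians(105.6);ex=np.array([np.cos(a),np.sin(a)]);ey=np.array([-ex[1],ex[0]])
p,M,o=tool();print('tcp',((p[:2]-c0)@ex).round(4),p[2].round(4),'w',o['gripper_width'],'F',np.round(o['wrist_force'],1))
for n in('side','top'):
    rgb,d=shot(n);P=cloud(n,d)
    L=np.dstack([(P[...,:2]-c0)@ex,(P[...,:2]-c0)@ey,P[...,2]]);H,S,V=cv2.split(cv2.cvtColor(rgb,cv2.COLOR_RGB2HSV))
    q=L[(d>0)&(abs(L[...,1])<.032)&(L[...,0]<.06)&(L[...,0]>-.06)&(L[...,2]>.045)&(L[...,2]<.16)&(S<90)&(V>60)]
    if len(q)>20:
        # robust line z(x) of floor
        x=q[:,0];z=q[:,2];k=np.ones(len(q),bool)
        for _ in range(8):
            c=np.polyfit(x[k],z[k],1);r=z-np.polyval(c,x);k=abs(r-np.median(r[k]))<max(.004,1.2*np.median(abs(r[k])))
        print(n,k.sum(),len(q),'floor slope deg',np.degrees(np.arctan(c[0])).round(1),'z at x=0',c[1].round(4))
    m=(d>0)&(H>105)&(H<132)&(S>80)&(L[...,2]>.12)&(L[...,2]<.175)&(abs(L[...,0])<.07)&(abs(L[...,1])<.06);q=L[m]
    if len(q)>5: print(n,'bar',len(q),q.mean(0).round(4))
E
python3 tilt.py
```

```text
tcp -0.0211 0.1282 w 0.030185416343402924 F [ 0.1  1.6 -0.2]
side 97 251 floor slope deg 33.9 z at x=0 0.0833
side bar 42 [-0.0175  0.0155  0.1519]
```

Emit:
{"api": "jog_arm", "payload": {"increments": [[0.03,[-0.0015,0,0],0],[0.03,[-0.0015,0,0],0],[0.03,[-0.0015,0,0],0],[0.03,[-0.0005,0,0],0],[0.03,[0,0,0],0],[0.03,[0,0,0],0],[0.03,[0,0,0],0]]}}

```text
time_s: 15.63
tcp_pos: [0.5508, 0.0487, 0.1284]
orientation: [-1.068, -1.407, 1.407]
wrist_force: [0.0, 1.4, -1.2]
gripper_width: 0.0301
```

```bash
python3 tilt.py; python3 - <<'E'
from h import *
a=np.load('side.npz')['rgb'];b=np.load('top.npz')['rgb']
f=lambda a:cv2.resize(a,(400,300),interpolation=cv2.INTER_CUBIC)
save('tip.png',np.hstack([f(a[135:225,240:360]),f(b[145:220,210:310])]),1)
E
```

```text
tcp -0.0256 0.1284 w 0.030109837412841893 F [ 0.   1.4 -1.2]
side 183 282 floor slope deg 45.4 z at x=0 0.0725
side bar 40 [-0.0225  0.0141  0.1503]
```

View pics/tip.png

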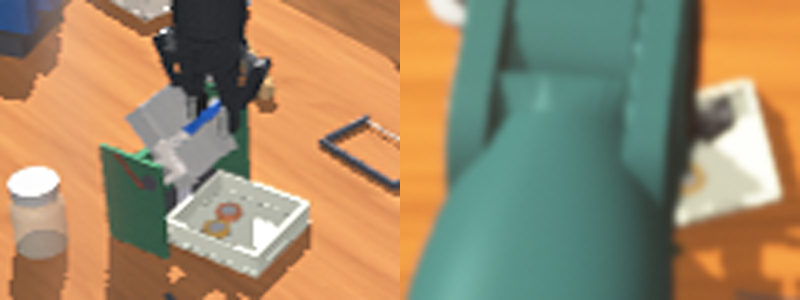

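Emit:
{"api": "jog_arm", "payload": {"increments": [[0.03,[-0.001,0,0],0],[0.03,[0,0,0],0],[0.03,[0,0,0],0],[0.03,[0,0,0],0],[0.03,[0,0,0],0],[0.03,[0,0,0],0],[0.03,[0,0,0],0],[0.03,[0,0,0],0],[0.03,[0,0,0],0],[0.03,[0,0,0],0]]}}

```text
time_s: 16.57
tcp_pos: [0.5511, 0.0477, 0.1284]
orientation: [-1.067, -1.407, 1.407]
wrist_force: [-0.1, 1.0, -1.0]
gripper_width: 0.0301
```

Emit:
{"api": "jog_arm", "payload": {"increments": [[0.03,[0,0,0],0],[0.03,[0,0,0],0],[0.03,[0,0,0],0],[0.03,[0,0,0],0],[0.03,[0,0,0],0],[0.03,[0.001,0,0],0],[0.03,[0.002,0,0],0],[0.03,[0.002,0,0],0],[0.03,[0.002,0,0],0],[0.03,[0.002,0,0],0]]}}

```text
time_s: 17.4
tcp_pos: [0.5486, 0.0566, 0.1284]
orientation: [-1.068, -1.407, 1.407]
wrist_force: [0.1, 1.3, 0.4]
gripper_width: 0.03
```

Emit:
{"api": "jog_arm", "payload": {"increments": [[0.03,[0.002,0,0],0],[0.03,[0.002,0,0],0],[0.03,[0.002,0,0],0],[0.03,[0.002,0,0],0],[0.03,[0.002,0,0],0],[0.03,[0.002,0,0],0],[0.03,[0.002,0,0],0],[0.03,[0.002,0,0],0],[0.03,[0.002,0,0],0],[0.03,[0.002,0,0],0]]}}

```text
time_s: 18.23
tcp_pos: [0.5432, 0.0758, 0.1284]
orientation: [-1.068, -1.407, 1.407]
wrist_force: [-0.9, 0.5, -1.0]
gripper_width: 0.0301
```

```bash
python3 tilt.py
```

```text
tcp 0.0026 0.1284 w 0.030131633937338757 F [-0.9  0.5 -1. ]
side 174 216 floor slope deg 10.0 z at x=0 0.081
side bar 58 [0.01   0.0147 0.1497]
top 64 70 floor slope deg 12.5 z at x=0 0.0817
```

Emit:
{"api": "jog_arm", "payload": {"increments": [[0.03,[0.002,0,0],0],[0.03,[0.002,0,0],0],[0.03,[0.0015,0,0],0],[0.03,[0.0015,0,0],0],[0.03,[0.0015,0,0],0],[0.03,[0.002,0,0],0],[0.03,[0.004,0,0],0],[0.03,[0.003,0,0],0],[0.03,[0,0,0],0],[0.03,[0,0,0],0]]}}

```text
time_s: 19.17
tcp_pos: [0.5385, 0.0927, 0.1284]
orientation: [-1.067, -1.408, 1.408]
wrist_force: [-0.0, 0.0, 0.4]
gripper_width: 0.03
```

```bash
python3 tilt.py
```

```text
tcp 0.0201 0.1284 w 0.030049777830790398 F [-0.   0.   0.4]
side 173 221 floor slope deg 0.2 z at x=0 0.0816
side bar 50 [0.0187 0.0231 0.148 ]
top 114 135 floor slope deg -0.3 z at x=0 0.0813
top bar 8 [0.0194 0.0348 0.1502]
```

Level and free in the fingers. Raise straight up and move clear.

Emit:
{"api": "jog_arm", "payload": {"increments": [[0.04,[0,-0.006,0],0],[0.04,[0,-0.012,0],0],[0.04,[0,-0.025,0],0],[0.04,[0,-0.035,0],0],[0.04,[0,-0.035,0],0],[0.04,[0,-0.03,0],0],[0.04,[0,0,0.03],0],[0.04,[0,0,0.035],0],[0.04,[0,0,0.035],0],[0.04,[0,0,0.035],0]]}}

```text
time_s: 20.1
tcp_pos: [0.4071, 0.0558, 0.2716]
orientation: [-1.068, -1.408, 1.407]
wrist_force: [-0.0, -0.3, 0.2]
gripper_width: 0.0399
```

Emit:
{"api": "jog_arm", "payload": {"increments": [[0.04,[0.03,0,0.02],0],[0.04,[0.04,0,0],0],[0.04,[0.04,0,0],0],[0.04,[0.04,0,0],0],[0.04,[0.04,0,0],0],[0.04,[0,0,0],0],[0.04,[0,0,0],0],[0.04,[0,0,0],0]]}}

```text
time_s: 20.77
tcp_pos: [0.3381, 0.2336, 0.2716]
orientation: [-1.067, -1.408, 1.408]
wrist_force: [-0.2, -0.6, 0.3]
gripper_width: 0.04
```

```bash
python3 tilt.py; python3 tray.py; python3 - <<'E'
from h import *
a=np.load('side.npz')['rgb'];b=np.load('top.npz')['rgb']
f=lambda a:cv2.resize(a,(400,300),interpolation=cv2.INTER_CUBIC)
save('end.png',np.vstack([np.hstack([f(a[135:225,240:360]),f(b[145:220,210:310])]),np.hstack([f(a),f(b)])]),1)
E
```

```text
tcp 0.2097 0.2716 w 0.03998507455989368 F [-0.2 -0.6  0.3]
side 174 184 floor slope deg -0.0 z at x=0 0.0819
side bar 58 [ 0.0171 -0.0017  0.1461]
top 372 424 floor slope deg 0.5 z at x=0 0.0818
top bar 69 [ 0.0193 -0.0032  0.1509]
top 108 z [0.021 0.028 0.033] rect in stand frame ((-0.05520665645599365, -0.0025055482983589172), (0.10993579030036926, 0.11049538105726242), 89.85623168945312) [-0.11  -0.057  0.019] [0.    0.053 0.036]
side 281 z [0.019 0.025 0.031] rect in stand frame ((-0.05049058794975281, 0.001723598688840866), (0.11577881872653961, 0.12141315639019012), 89.9518051147461) [-0.111 -0.056  0.018] [0.01  0.06  0.035]
```

View pics/end.png

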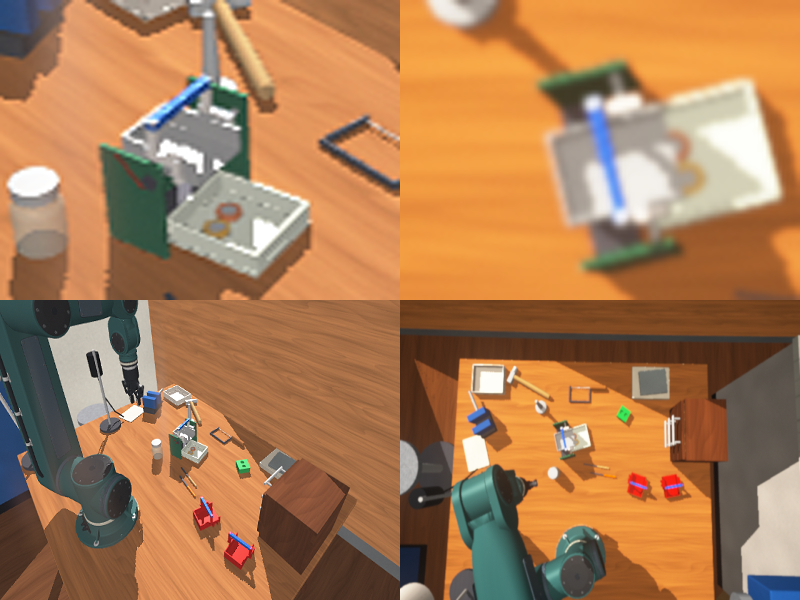

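Both medallions lie in the tray (crop pixels about (230,210) and (216,228)). The pan hangs level on its pins and rest, the bystanders look undisturbed and the arm is clear.

```bash
python3 -c "
from plant import manip
print(manip.job_done())"
```

```text
the job is handed in; nothing more can be done
None
```

The job is done and handed in at about 21 s. Both medallions are in the white tray, and the pan is back level on its rest and let go.

**What I did:**
- I gripped the tray by its end wall, lifted it over the stand and slid it in from the front.
- I carried the pan level by its bar and lowered both knuckles onto the pins.
- I tipped it by pushing the bar with the fingers held loosely around it. It went to about 46° by the arm's position and stayed there for over a second. I then lowered it back and moved the arm clear.

**Last checks:**
- **Tray:** centred at x ≈ -50 mm and y ≈ 0 in the stand's frame, square to within about 0.5°. The final top view read x = -55 mm, because the pan hides the tray's back edge. The side view, and the top view before the pan was hung, both gave -50 mm.
- **Pan:** floor slope at the end 0.0° from the side and 0.5° from the top. During the tip I measured 45.4° just before the last 1 mm push.
- **Early tip reading:** one reading partway through disagreed, 33.9° from the camera against about 40° by arm geometry. I put this down to a poor fit, since the next reading agreed.
- **Gripper opening:** it read about 2 mm below the true thickness on both grips, but both held.
- **Bystanders:** they look unmoved in the pictures; I did not measure them again.
- **Forces:** the highest wrist force I saw was about 17 N.

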